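Snap a register pin home and prove it with a tug

ROBOT

A 6-joint arm with a two-finger parallel gripper is mounted at the origin on the work surface. World frame = base frame: x ahead of the robot, y to its left, z up, the work surface at z = 0. Lengths are in m, angles in rad, forces in N, time in s.
With the tool pointing down it reaches from about 0.35 to 0.95 m from the base axis. Payload 17.4 kg.
Tool frame: the origin (TCP) lies between the finger pads; the fingertips stand ahead of it and the grasp point (between the pads) lies 2 mm behind it (env.tcp_to_tips is the z of the fingertips in the tool frame, in m); z points along the fingers, y is the line along which they close (so a half turn about z gives the same grasp; the last joint's range is limited). The gripper opens to 93 mm and grips with 3 to 60 N. Pads are 15 mm wide; open, the fingers measure 128 mm over their backs; the gripper's body (75 mm by 188 mm) begins 65 mm behind the grasp point.
Start: joints at [-1.291, 0.116, 1.442, -0, 1.584, -0.038], TCP at [0.211, -0.641, 0.236] pointing down, gripper open.
Joint ranges: [-2.83, 2.83], [-0.83, 2.19], [0.07, 2.5], [-1.14, 4.28], [0.01, 3], [-2.97, 2.97]. Speed limits (rad/s): [1.89, 1.89, 2.22, 3.14, 3.14, 3.14].

INTERFACE

Orientations are given as a unit quaternion [x, y, z, w].
In Python, from bench import env gives the robot as it stands.
- The arm moves only by the tool step_arm, never from a script. Its argument "steps" is a list that holds one entry, the list of rows, each a list of 6 numbers: the shift along the tool's x, y, z in cm, then the turn, a rotation vector about the tool's x, y, z in rad. A call has 1 to 20 rows; each row is the pose to reach, as a shift and turn from the pose commanded when the call began, along the tool's axes at that moment; what a row does not reach only later rows make up. A row lasts 1/8 s, in which the tool goes at most 62.5 mm and 10.7 degrees, less where a joint would pass 70% of its speed; a pose out of reach is approached as far as the arm can. A call with a gripper value outside its range is refused whole. "fingers" is the opening in per cent of the stroke, from 0 (shut) to 100 (fully open), set as the call begins (left out, the last holds). The fingers move at their own pace and stop on an object; "squeeze" is the grip in N (left out, the last holds). Time passes only in rows, so rows that repeat a pose let the fingers close. It gives the time, the measured TCP pose, the force, the opening and the grip force at its end, in the units of the state.
- env.sense(): the state, without advancing time (a new reading comes with each control period).
- env.camera(name): name is "scene" or "top" or "wrist"; returns a dict with "img" (420x560x3 uint8, red, green, blue), "range_z" (420x560 float32, m along the optical axis (not along the pixel's ray), 0 where there is no reading), "fx", "fy", "cx", "cy" (pixels), "rvec" (rotation vector, rad) and "tvec" (3), from world to camera coordinates, as OpenCV has them. Camera axes: x right, y down, z forward; pixel columns grow to the right and rows downward; lengths in m; the calibration is good to about 2 mm. A picture is of the moment at which its call begins.
- env.finish_job(): hands the job in; it is judged then, once.
The state is a dict: "time_s": time; "q": joint angles; "joint_vel": joint speeds; "joint_efforts": joint torques, N m; "eef_pos": TCP position; "tcp_rot": TCP orientation; "wrist_force": force on the tool from outside, world axes, zero at the start; "wrist_torque": the same for the moment, N m; "width": finger opening in m; "grip_force": force on a finger pad.
Only numpy, scipy, OpenCV 4.12 (cv2) and the standard library are available. Lean on these libraries where they do the work, as an engineer would, in place of code of your own. Each camera call takes 0.05 s, during which the arm holds its last target. There are 200 camera calls.

TASK

Take the red register pin out of the rack and press it down into the bore of the check stand until it snaps fully home, then keep hold of its red knob and tug it straight up with about 12 newtons, needle in the green, for a full second to prove it is retained. Never push or pull so hard that the needle reaches a red band, let go with the pin still home and the gauge back at rest, and leave the other pins and tools where they are.

Things in the scene. Friction and masses are not known exactly. Their poses are not given: they have to be found in the camera images.
- pin_red: Steel pin with a square red knob (loose, about 130 g), upright in any of the rack's three holes. Origin: on its axis at the underside of its flange; z up. Above it: flange 30 mm across, 5 mm thick, then the knob, 22 x 22 mm, sides along x and y, from 5 to 39 mm. Below: shank 16 mm across, 44 mm long, its lowest 14 mm tapering to 7 mm; spring balls catch in the groove above the taper.
- pin_blue: The same pin with a blue knob, in the rack; stays there.
- pin_black: The same pin with a black knob, in the rack; stays there.
- rack: Fixed dark wood block 60 x 200 x 55 mm, origin at the centre of its underside. Three 20 mm holes along its y axis at y = -65, 0, +65 mm; pins hang in them by their flanges, flange underside on the top at 55 mm. Pinch a knob across the row (along the rack's x axis, near the pin's own x) to clear its neighbours, whose knobs top out at 94 mm.
- stand: Fixed grey check stand, plate 110 x 200 x 15 mm, origin under the bore axis, z up. It carries the aluminium socket carriage, a 60 x 60 x 42 mm block on a vertical spring, top face 72 mm above the table at rest. Dial at y = +100 mm, facing up, 55 mm high: the red needle follows the carriage; black = rest, green = 9 to 15 N pull, red = over 18 N pull or 20 N push.
- bore (a point): Centre of the bore's mouth on the carriage's top (moves with it), z up. Bore 18 mm across, right through, with two spring balls 17 to 22 mm below the mouth. About 6 to 11 N of push carries the pin past them with a snap; home = flange on the top face. Snapped in, it has 1 to 8 mm of end play (it differs) before the balls hold it; short of the snap it sticks up 5 mm or more and pulls out easily.
- carriage (a joint): Height of the socket carriage relative to rest, m; up (pull) positive. 4 N per mm both ways: +0.003 is 12 N of pull, -0.0025 is 10 N of push.
- stick: Steel composing stick with type, 250 mm long, a bystander.
- mallet: Wooden-handled hammer, a bystander.
- brush: Brush, a bystander.
- ink: Ink jar, 70 mm across, a bystander.
- planer: Wood planer block 70 x 120 x 36 mm, a bystander.
- woodtype: Wooden type block 50 x 90 x 23 mm, a bystander.

How it is judged:
By the outcome, as a careful person would: the job done as asked, in the order asked, and still so for the second after the job is handed in, with the robot touching nothing.
It also fails if it takes over 64 s, if anything falls off the work surface, if the arm or the gripper's body presses on something with over 40 N, if the wrist force passes 120 N, or if a joint passes its speed limit or range.

## Working session

There is one attempt and no reset: what is moved stays moved. The work goes in short steps, Python scripts to look and compute and a tool call to move; the robot and the scene stay as the last step left them, time stands still between calls to the robot, and variables do not carry over. Pictures are saved under pics/ and viewed, at most 10 in all, crops included, and the job is handed in when it is done.

Besides the shell and the picture viewer there is one more tool, called after "Emit:" in YAML: its name, and indented under it one key for each argument. step_arm: Moves the arm, as the interface text tells. Its arguments: {"type":"object","properties":{"steps":{"type":"array","items":{"type":"array","items":{"type":"array","items":{"type":"number"}}}},"fingers":{"type":"number"},"squeeze":{"type":"number"}},"required":["steps"]}

```bash
mkdir -p pics
cat > h.py <<'E'
import numpy as np,cv2
from bench import env
def ray(c,uv,z):
    R=cv2.Rodrigues(np.array(c["rvec"],float))[0];t=np.array(c["tvec"],float).ravel()
    d=R.T@np.array([(uv[0]-c["cx"])/c["fx"],(uv[1]-c["cy"])/c["fy"],1.]);o=-R.T@t
    return o+d*(z-o[2])/d[2]
def cloud(c):
    R=cv2.Rodrigues(np.array(c["rvec"],float))[0];t=np.array(c["tvec"],float).ravel()
    z=c["range_z"].astype(float);v,u=np.mgrid[:z.shape[0],:z.shape[1]]
    P=np.stack([(u-c["cx"])/c["fx"]*z,(v-c["cy"])/c["fy"]*z,z],-1)
    return (P-t)@R
def save(c,n): cv2.imwrite("pics/"+n,cv2.cvtColor(c["img"],cv2.COLOR_RGB2BGR))
E
python3 - <<'E'
from h import *
a=env.camera("top");b=env.camera("scene");
im=np.hstack([a["img"],b["img"]]);cv2.imwrite("pics/a.png",cv2.cvtColor(cv2.resize(im,(800,300),interpolation=cv2.INTER_AREA),cv2.COLOR_RGB2BGR))
save(a,"top.png");np.save("top.npy",a,allow_pickle=True)
print(env.sense(),env.tcp_to_tips)
E
```

```text
{'time_s': 0.1, 'q': array([-1.29079203e+00,  1.16410014e-01,  1.44218199e+00,  1.09968127e-07,
        1.58400836e+00, -3.77896585e-02]), 'joint_vel': array([-0.00079666, -0.00241862, -0.00198647, -0.00068828, -0.00136244,
        0.00037918]), 'joint_efforts': array([ 2.45398485e-03, -7.22895455e+01, -6.23866367e+01,  7.81697128e-02,
        2.26940517e-02, -5.01399813e-05]), 'eef_pos': array([ 0.21087084, -0.64104221,  0.23500811]), 'tcp_rot': array([ 9.87402288e-01,  1.58229159e-01, -6.08165126e-05, -5.00167977e-04]), 'wrist_force': array([ 0.07854272, -0.35850635,  0.4072974 ]), 'wrist_torque': array([0.03047825, 0.05102082, 0.04815335]), 'grip_force': 0.0, 'width': 0.09308622404743373} 0.017
```

View pics/top.png

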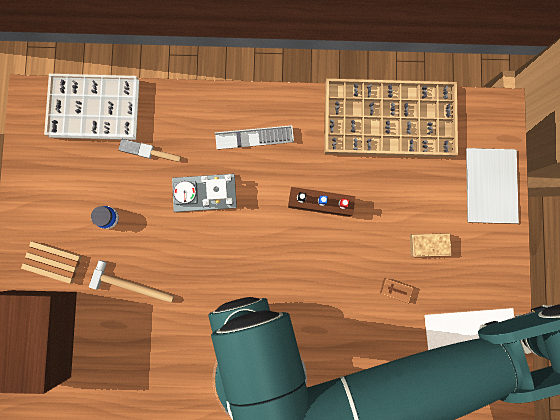

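View pics/a.png

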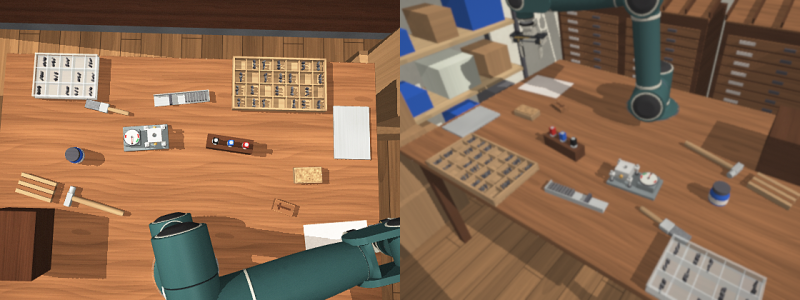

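The top view shows red pin at (344,203), blue (323,200), black (301,197), the bore near (217,189), and the dial at (185,191).

Run:
```python
from h import *
a=np.load("top.npy",allow_pickle=True).item();P=cloud(a)
h=cv2.cvtColor(a["img"],cv2.COLOR_RGB2HSV)
H,S,V=[h[...,i].astype(int) for i in range(3)]
def blob(m,box):
    u0,v0,u1,v1=box;k=np.zeros_like(m);k[v0:v1,u0:u1]=m[v0:v1,u0:u1]
    v,u=np.nonzero(k);return u.mean(),v.mean(),len(u)
top=(P[...,2]>.085)
for n,b in(("red",(334,192,356,214)),("blue",(313,190,333,210)),("black",(291,187,311,207))):
    r=blob(top,b);print(n,r,ray(a,r[:2],.094))
# rack rect
m=(np.abs(P[...,2]-.055)<.012);k=np.zeros(m.shape,np.uint8);k[180:222,280:365]=m[180:222,280:365]
c=max(cv2.findContours(k,0,2)[0],key=cv2.contourArea);r=cv2.minAreaRect(c);bx=cv2.boxPoints(r);print("rack",[ray(a,p,.055)[:2].round(4) for p in bx])
k=np.zeros(m.shape,np.uint8);q=(P[...,2]>.008);k[165:222,165:240]=q[165:222,165:240]
c=max(cv2.findContours(k,0,2)[0],key=cv2.contourArea);r=cv2.minAreaRect(c);bx=cv2.boxPoints(r);print("stand",[ray(a,p,.03)[:2].round(4) for p in bx])
r=blob(np.abs(P[...,2]-.072)<.006,(200,170,240,212));print("carr",r,ray(a,r[:2],.072))
R=cv2.Rodrigues(np.array(a["rvec"],float))[0];print("cam",-R.T@np.array(a["tvec"]).ravel(),a["fx"],P[300,170])
w=env.camera("wrist");R=cv2.Rodrigues(np.array(w["rvec"],float))[0];print("wrist",-R.T@np.array(w["tvec"]).ravel(),R[2],w["fx"],w["cx"],w["cy"])
```

```text
red (np.float64(344.4), np.float64(202.36363636363637), 55) [ 0.54035873 -0.24181679  0.094     ]
blue (np.float64(323.1111111111111), np.float64(199.24074074074073), 54) [ 0.54816259 -0.17769339  0.094     ]
black (np.float64(301.75), np.float64(196.10714285714286), 56) [ 0.55600045 -0.11329329  0.094     ]
rack [array([ 0.53  , -0.0744]), array([ 0.5912, -0.0822]), array([ 0.5663, -0.2816]), array([ 0.5053, -0.2729])]
stand [array([0.614 , 0.2954]), array([0.6315, 0.0971]), array([0.522 , 0.0869]), array([0.5048, 0.2837])]
carr (np.float64(215.95264623955433), np.float64(188.8774373259053), 359) [0.57440614 0.14784984 0.072     ]
cam [ 0.3696179  -0.0138825   1.50649797] 473.5345540512154 [0.23210497 0.28173258 0.02555906]
wrist [ 0.28040783 -0.61773739  0.38388526] [-0.25340043 -0.08257214 -0.96383093] 328.5456403711417 279.49698668787363 209.7676831745318
```

Emit:
step_arm:
  steps:
    - [[4, -2.5, 0.3, 0, 0, -0.1], [9, -5.5, 0.7, 0, 0, -0.22], [14, -9, 1.1, 0, 0, -0.36], [19, -12, 1.5, 0, 0, -0.5], [24, -15, 1.9, 0, 0, -0.63], [29, -18, 2.3, 0, 0, -0.76], [34, -21.5, 2.7, 0, 0, -0.9], [38.5, -24.5, 3.1, 0, 0, -1.02], [42, -26.5, 3.4, 0, 0, -1.1], [43.7, -27.6, 3.5, 0, 0, -1.13], [43.7, -27.6, 3.5, 0, 0, -1.13], [43.7, -27.6, 3.5, 0, 0, -1.13]]

```text
time_s: 1.65
eef_pos: [0.5393, -0.2433, 0.2007]
tcp_rot: [0.75, 0.662, -0.0, 0.0]
wrist_force: [-0.3, -0.9, -0.3]
width: 0.0933
grip_force: 0.0
```

Run:
```python
from h import *
w=env.camera("wrist");save(w,"w1.png");np.save("w1.npy",w,allow_pickle=True);s=env.sense();print(s["eef_pos"],s["tcp_rot"],s["wrist_force"])
```

```text
[ 0.53919386 -0.24342751  0.20075205] [ 7.49856454e-01  6.61600549e-01 -9.21639411e-05  5.77186258e-05] [ 0.6197194  -1.30422629  0.0157228 ]
```

View pics/w1.png

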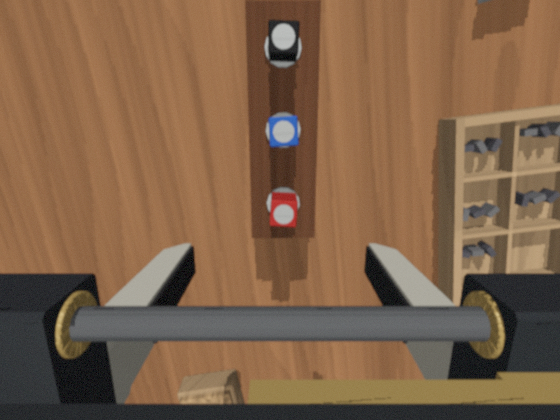

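Wrist view: red knob at about (284,210), blue at (283,130), black at (283,40). The knob sides are square to the fingers.

Run:
```python
from h import *
w=np.load("w1.npy",allow_pickle=True).item();P=cloud(w)
h=cv2.cvtColor(w["img"],cv2.COLOR_RGB2HSV)
for n,b in(("red",(255,180,315,235)),("blue",(255,105,315,155)),("black",(255,10,315,70))):
    k=np.zeros(h.shape[:2],bool);k[b[1]:b[3],b[0]:b[2]]=(P[b[1]:b[3],b[0]:b[2],2]>.087)
    v,u=np.nonzero(k);print(n,len(u),np.median(P[k][:,2]),cv2.minAreaRect(np.stack([u,v],1).astype(np.float32)));r=cv2.minAreaRect(np.stack([u,v],1).astype(np.float32))
    p=ray(w,r[0],.094);print(p)
    if n=="red":red=p
s=env.sense();from scipy.spatial.transform import Rotation as R
print("tool delta cm",R.from_quat(s["tcp_rot"]).inv().apply(np.r_[red[:2],.080]-s["eef_pos"])*100)
```

```text
red 747 0.09412094097630297 ((283.17803955078125, 212.69754028320312), (33.59449768066406, 34.781829833984375), 24.775142669677734)
[ 0.5416567  -0.24261339  0.094     ]
blue 857 0.09414205888356787 ((289.4999694824219, 129.0), (46.99999237060547, 39.99999237060547), 0.0)
[ 0.55435214 -0.17790645  0.094     ]
black 1108 0.09400809220347098 ((289.8807067871094, 38.67005157470703), (46.1680908203125, 56.35641860961914), 4.085616588592529)
[ 0.56179046 -0.11644637  0.094     ]
tool delta cm [ 0.11404916  0.23465226 12.0751727 ]
```

Emit:
step_arm:
  steps:
    - [[0.1, 0.2, 3, 0, 0, 0], [0.1, 0.2, 6, 0, 0, 0], [0.1, 0.2, 9, 0, 0, 0], [0.1, 0.2, 11, 0, 0, 0], [0.1, 0.2, 12, 0, 0, 0], [0.1, 0.2, 12, 0, 0, 0], [0.1, 0.2, 12, 0, 0, 0]]

```text
time_s: 2.58
eef_pos: [0.5423, -0.242, 0.0818]
tcp_rot: [0.749, 0.662, 0.0, 0.001]
wrist_force: [0.4, -1.0, 0.0]
width: 0.0931
grip_force: 0.0
```

Emit:
step_arm:
  steps:
    - [[0, 0, 0, 0, 0, 0], [0, 0, 0, 0, 0, 0], [0, 0, 0, 0, 0, 0], [0, 0, 0, 0, 0, 0], [0, 0, 0, 0, 0, 0], [0, 0, 0, 0, 0, 0], [0, 0, 0, 0, 0, 0], [0, 0, 0, 0, 0, 0]]
  fingers: 0
  squeeze: 40

```text
time_s: 3.58
eef_pos: [0.5419, -0.2417, 0.0806]
tcp_rot: [0.749, 0.662, 0.0, 0.0]
wrist_force: [-0.1, -0.1, 0.1]
width: 0.0216
grip_force: 39.6
```

Emit:
step_arm:
  steps:
    - [[0, 0, -1.5, 0, 0, 0], [0, 0, -4, 0, 0, 0], [0, 0, -7, 0, 0, 0], [0, 0, -10, 0, 0, 0], [2, 0, -12, 0, 0, 0], [6, -0.3, -12, 0, 0, 0], [11, -0.5, -12, 0, 0, 0], [16, -0.8, -12, 0, 0, 0], [21, -1.1, -12, 0, 0, 0], [26, -1.4, -12, 0, 0, 0], [30, -1.6, -12, 0, 0, 0], [32, -1.7, -12, 0, 0, 0], [33, -1.7, -12, 0, 0, 0], [33, -1.7, -12, 0, 0, 0], [33, -1.7, -12, 0, 0, 0], [33, -1.7, -12, 0, 0, 0]]

```text
time_s: 5.58
eef_pos: [0.5655, 0.087, 0.2006]
tcp_rot: [0.75, 0.662, -0.0, 0.0]
wrist_force: [-0.7, -0.3, -1.4]
width: 0.0219
grip_force: 39.6
```

Run:
```python
from h import *
w=env.camera("wrist");save(w,"w2.png");np.save("w2.npy",w,allow_pickle=True);s=env.sense();print(s["eef_pos"],s["tcp_rot"],s["wrist_force"],s["width"])
P=cloud(w);h=cv2.cvtColor(w["img"],cv2.COLOR_RGB2GRAY)
m=((np.abs(P[...,2]-.072)<.008)).astype(np.uint8)
for c in sorted(cv2.findContours(m,0,2)[0],key=cv2.contourArea)[-3:]:
    r=cv2.minAreaRect(c);print(r,cv2.contourArea(c),ray(w,r[0],.072),np.median(P[...,2][m>0]))
np.save("s2.npy",dict(p=s["eef_pos"],q=s["tcp_rot"]),allow_pickle=True)
```

```text
[0.56555366 0.08715356 0.20069011] [ 7.49542771e-01  6.61955914e-01 -1.72161715e-06  4.04840292e-05] [ 0.82365502 -0.32387565 -1.26499574] 0.02208815623693726
((228.5, 98.0), (11.0, 12.0), 0.0) 97.5 [0.53544843 0.1817496  0.072     ] 0.07171851419103689
((319.0000305175781, 76.99999237060547), (11.31370735168457, 12.727920532226562), 45.0) 106.5 [0.60883995 0.18844211 0.072     ] 0.07171851419103689
((283.6588134765625, 133.4647216796875), (74.73255920410156, 74.62408447265625), 77.47119140625) 5282.0 [0.57598164 0.14879459 0.072     ] 0.07171851419103689
```

View pics/w2.png

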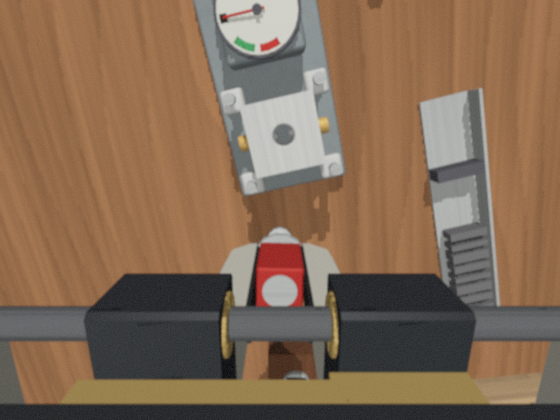

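Wrist view: bore centre at (284,133), knob-top disc at (280,291), dial needle resting at black, held pin upright.

Run:
```python
from h import *
from scipy.spatial.transform import Rotation as R
w=np.load("w2.npy",allow_pickle=True).item();s=np.load("s2.npy",allow_pickle=True).item();P=cloud(w)
g=cv2.cvtColor(w["img"],cv2.COLOR_RGB2GRAY)
def cen(m,b):
    k=np.zeros(m.shape,np.uint8);k[b[1]:b[3],b[0]:b[2]]=m[b[1]:b[3],b[0]:b[2]]
    c=max(cv2.findContours(k,0,2)[0],key=cv2.contourArea);return cv2.fitEllipse(cv2.convexHull(c))
e=cen(g<140,(268,118,300,150));print("bore",e,ray(w,e[0],.072))
b=ray(w,e[0],.072)
sat=cv2.cvtColor(w["img"],cv2.COLOR_RGB2HSV)[...,1]
d=cen((sat<90)&(g>110),(260,272,300,308));zt=np.median(P[285:297,272:288,2]);print("disc",d,zt,ray(w,d[0],zt))
k=ray(w,d[0],zt);q=R.from_quat(s["q"]).inv()
print("knob in tool mm",q.apply(k-s["p"])*1000,"bore in tool mm",q.apply(b-s["p"])*1000)
```

```text
bore ((283.1656799316406, 134.16668701171875), (20.512243270874023, 20.879045486450195), 136.0497283935547) [0.57551068 0.14828484 0.072     ]
disc ((279.36236572265625, 290.9324951171875), (32.94839859008789, 35.695064544677734), 90.16979217529297) 0.21493251569168176 [0.56472368 0.0855626  0.21493252]
knob in tool mm [ -1.68216916  -0.62608732 -14.24235243] bore in tool mm [ 61.90051491   2.31553469 128.68676359]
```

Emit:
step_arm:
  steps:
    - [[2, 0.1, 0, 0, 0, 0], [4.5, 0.2, 0, 0, 0, 0], [6.3, 0.27, 0.5, 0, 0, 0], [6.3, 0.27, 2, 0, 0, 0], [6.3, 0.27, 4, 0, 0, 0], [6.3, 0.27, 5, 0, 0, 0], [6.3, 0.27, 5, 0, 0, 0], [6.3, 0.27, 5, 0, 0, 0]]

```text
time_s: 6.62
eef_pos: [0.5761, 0.1498, 0.1512]
tcp_rot: [0.749, 0.662, 0.0, 0.0]
wrist_force: [-0.2, -0.2, -0.5]
width: 0.0217
grip_force: 39.6
```

Run:
```python
from h import *
w=env.camera("wrist");s=env.sense();print(s["eef_pos"],s["wrist_force"])
c=env.camera("scene");P=cloud(c)
R=cv2.Rodrigues(np.array(c["rvec"],float))[0]
px=R@np.array([.575,.148,.09])+np.array(c["tvec"]).ravel();u=int(px[0]/px[2]*c["fx"]+c["cx"]);v=int(px[1]/px[2]*c["fy"]+c["cy"]);print(u,v)
cr=c["img"][max(v-40,0):v+40,u-50:u+50];im=np.hstack([cv2.resize(w["img"],(400,300)),cv2.resize(cr,(375,300),interpolation=cv2.INTER_CUBIC)])
cv2.imwrite("pics/w3.png",im[...,::-1])
```

```text
[0.57621409 0.14989012 0.15135789] [ 0.44804131 -0.08255496 -0.45974916]
315 228
```

View pics/w3.png

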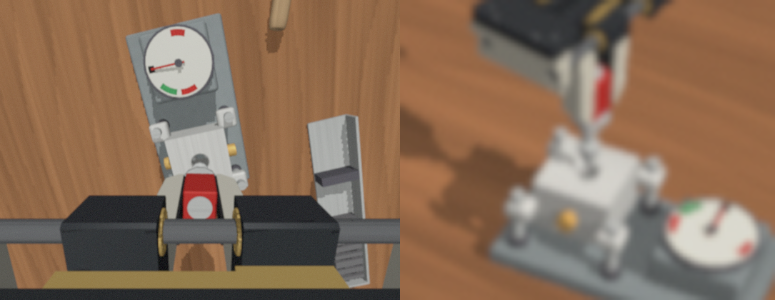

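The pin tip hangs just over the bore mouth (wrist crop (198,160), scene crop (590,170)); the needle is at rest.

Emit:
step_arm:
  steps:
    - [[0, 0, 0.5, 0, 0, 0], [0, 0, 1, 0, 0, 0], [0, 0, 1.5, 0, 0, 0], [0, 0, 2, 0, 0, 0], [0, 0, 2.3, 0, 0, 0], [0, 0, 2.3, 0, 0, 0], [0, 0, 2.3, 0, 0, 0]]

```text
time_s: 7.6
eef_pos: [0.576, 0.1501, 0.1278]
tcp_rot: [0.749, 0.662, 0.0, 0.0]
wrist_force: [0.4, 0.3, -0.9]
width: 0.0219
grip_force: 39.6
```

Emit:
step_arm:
  steps:
    - [[0, 0, 0.4, 0, 0, 0], [0, 0, 0.8, 0, 0, 0], [0, 0, 1.0, 0, 0, 0], [0, 0, 1.0, 0, 0, 0], [0, 0, 1.0, 0, 0, 0]]

```text
time_s: 8.22
eef_pos: [0.576, 0.1501, 0.1178]
tcp_rot: [0.749, 0.662, 0.0, 0.0]
wrist_force: [0.9, 0.0, -1.3]
width: 0.022
grip_force: 39.6
```

Emit:
step_arm:
  steps:
    - [[0, 0, 0.2, 0, 0, 0], [0, 0, 0.4, 0, 0, 0], [0, 0, 0.6, 0, 0, 0], [0, 0, 0.8, 0, 0, 0], [0, 0, 0.8, 0, 0, 0], [0, 0, 0.8, 0, 0, 0]]

```text
time_s: 8.98
eef_pos: [0.5761, 0.1503, 0.11]
tcp_rot: [0.749, 0.662, 0.0, -0.0]
wrist_force: [0.7, 2.6, 4.1]
width: 0.0221
grip_force: 39.6
```

Emit:
step_arm:
  steps:
    - [[0.05, 0, 0.05, 0, 0, 0], [0.05, 0, 0.1, 0, 0, 0], [0.05, 0, 0.15, 0, 0, 0], [0.05, 0, 0.2, 0, 0, 0], [0.05, 0, 0.2, 0, 0, 0]]

```text
time_s: 9.6
eef_pos: [0.5762, 0.1505, 0.1082]
tcp_rot: [0.749, 0.662, 0.0, 0.0]
wrist_force: [1.2, 0.4, 8.0]
width: 0.0218
grip_force: 39.6
```

Emit:
step_arm:
  steps:
    - [[0, 0, 0.05, 0, 0, 0], [0, 0, 0.1, 0, 0, 0], [0, 0, 0.1, 0, 0, 0]]

```text
time_s: 9.98
eef_pos: [0.5762, 0.1505, 0.1072]
tcp_rot: [0.749, 0.662, 0.0, 0.0]
wrist_force: [0.4, 0.5, 8.7]
width: 0.0218
grip_force: 39.6
```

Emit:
step_arm:
  steps:
    - [[0, 0, 0.03, 0, 0, 0], [0, 0, 0.06, 0, 0, 0], [0, 0, 0.1, 0, 0, 0], [0, 0, 0.1, 0, 0, 0]]

```text
time_s: 10.48
eef_pos: [0.5762, 0.1505, 0.1062]
tcp_rot: [0.749, 0.662, 0.0, 0.0]
wrist_force: [-0.3, 0.2, 8.2]
width: 0.0216
grip_force: 39.6
```

Emit:
step_arm:
  steps:
    - [[0, 0, 0.05, 0, 0, 0], [0, 0, 0.1, 0, 0, 0], [0, 0, 0.15, 0, 0, 0], [0, 0, 0.2, 0, 0, 0], [0, 0, 0.2, 0, 0, 0]]

```text
time_s: 11.1
eef_pos: [0.5759, 0.1504, 0.103]
tcp_rot: [0.749, 0.662, -0.0, 0.0]
wrist_force: [4.9, -0.2, -3.9]
width: 0.0219
grip_force: 39.6
```

Emit:
step_arm:
  steps:
    - [[0, 0.04, 0.1, 0, 0, 0], [0, 0.04, 0.2, 0, 0, 0], [0, 0.04, 0.3, 0, 0, 0], [0, 0.04, 0.4, 0, 0, 0], [0, 0.04, 0.4, 0, 0, 0]]

```text
time_s: 11.72
eef_pos: [0.5762, 0.1504, 0.0996]
tcp_rot: [0.749, 0.662, -0.0, -0.0]
wrist_force: [0.0, -2.5, -2.3]
width: 0.0218
grip_force: 39.6
```

Emit:
step_arm:
  steps:
    - [[0, 0, 0.1, 0, 0, 0], [0, 0, 0.2, 0, 0, 0], [0, 0, 0.25, 0, 0, 0], [0, 0, 0.25, 0, 0, 0]]

```text
time_s: 12.22
eef_pos: [0.5765, 0.1505, 0.0973]
tcp_rot: [0.749, 0.662, 0.0, 0.0]
wrist_force: [0.7, -2.6, 0.5]
width: 0.0218
grip_force: 39.6
```

Emit:
step_arm:
  steps:
    - [[0, 0, 0.05, 0, 0, 0], [0, 0, 0.1, 0, 0, 0], [0, 0, 0.1, 0, 0, 0]]

```text
time_s: 12.6
eef_pos: [0.5765, 0.1505, 0.0964]
tcp_rot: [0.749, 0.662, 0.0, 0.0]
wrist_force: [0.1, -2.7, 4.5]
width: 0.0218
grip_force: 39.6
```

Emit:
step_arm:
  steps:
    - [[-0.03, 0, 0.05, 0, 0, 0], [-0.03, 0, 0.1, 0, 0, 0], [-0.03, 0, 0.1, 0, 0, 0]]

```text
time_s: 12.98
eef_pos: [0.5765, 0.1504, 0.0956]
tcp_rot: [0.749, 0.662, 0.0, -0.0]
wrist_force: [-0.8, -1.2, 6.4]
width: 0.0217
grip_force: 39.6
```

Emit:
step_arm:
  steps:
    - [[0, 0, -0.1, 0, 0, 0], [0, 0, -0.2, 0, 0, 0], [0, 0, -0.3, 0, 0, 0], [0, 0, -0.35, 0, 0, 0], [0, 0, -0.35, 0, 0, 0]]

```text
time_s: 13.6
eef_pos: [0.5762, 0.1502, 0.0984]
tcp_rot: [0.749, 0.662, -0.0, -0.0]
wrist_force: [0.3, -0.2, -1.7]
width: 0.0217
grip_force: 39.6
```

Emit:
step_arm:
  steps:
    - [[0, 0, -0.05, 0, 0, 0], [0, 0, -0.1, 0, 0, 0], [0, 0, -0.15, 0, 0, 0], [0, 0, -0.2, 0, 0, 0], [0, 0, -0.2, 0, 0, 0]]

```text
time_s: 14.22
eef_pos: [0.5762, 0.1502, 0.1004]
tcp_rot: [0.749, 0.662, -0.0, -0.0]
wrist_force: [0.2, -0.3, -5.0]
width: 0.0216
grip_force: 39.6
```

Emit:
step_arm:
  steps:
    - [[0, 0, -0.05, 0, 0, 0], [0, 0, -0.1, 0, 0, 0], [0, 0, -0.1, 0, 0, 0]]

```text
time_s: 14.6
eef_pos: [0.5762, 0.1502, 0.1014]
tcp_rot: [0.749, 0.662, -0.0, -0.0]
wrist_force: [0.2, 0.1, -8.4]
width: 0.0215
grip_force: 39.6
```

Emit:
step_arm:
  steps:
    - [[0, 0, -0.05, 0, 0, 0], [0, 0, -0.1, 0, 0, 0], [0, 0, -0.1, 0, 0, 0]]

```text
time_s: 14.98
eef_pos: [0.5762, 0.1502, 0.1024]
tcp_rot: [0.749, 0.662, -0.0, -0.0]
wrist_force: [0.3, 1.6, -11.1]
width: 0.0219
grip_force: 39.6
```

Emit:
step_arm:
  steps:
    - [[0, 0, -0.03, 0, 0, 0], [0, 0, -0.05, 0, 0, 0], [0, 0, -0.05, 0, 0, 0]]

```text
time_s: 15.35
eef_pos: [0.5762, 0.1502, 0.103]
tcp_rot: [0.749, 0.662, -0.0, -0.0]
wrist_force: [0.0, 1.3, -12.8]
width: 0.0218
grip_force: 39.6
```

Run:
```python
from h import *
w=env.camera("wrist");s=env.sense();print(s["eef_pos"],s["wrist_force"])
t=env.camera("top")["img"][165:215,160:245]
im=np.hstack([cv2.resize(w["img"],(400,300)),cv2.resize(t,(390,300),interpolation=cv2.INTER_CUBIC)])
cv2.imwrite("pics/w4.png",im[...,::-1])
```

```text
[0.57620944 0.15019042 0.10297066] [ -0.09226106   0.80924324 -12.97135839]
```

View pics/w4.png

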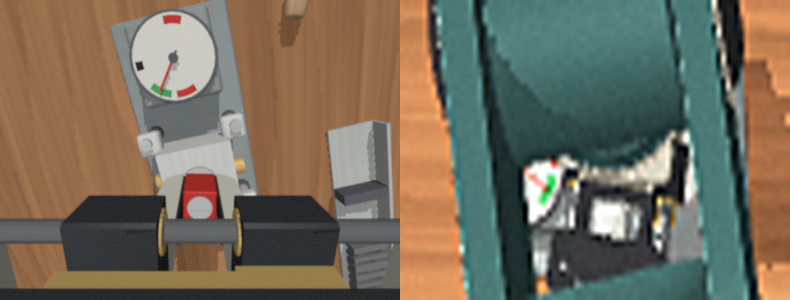

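The needle (tip near (162,92)) lies in the middle of the green band. I'll hold it there.

Emit:
step_arm:
  steps:
    - [[0, 0, 0, 0, 0, 0], [0, 0, 0, 0, 0, 0], [0, 0, 0, 0, 0, 0], [0, 0, 0, 0, 0, 0], [0, 0, 0, 0, 0, 0], [0, 0, 0, 0, 0, 0], [0, 0, 0, 0, 0, 0], [0, 0, 0, 0, 0, 0], [0, 0, 0, 0, 0, 0], [0, 0, 0, 0, 0, 0], [0, 0, 0, 0, 0, 0], [0, 0, 0, 0, 0, 0], [0, 0, 0, 0, 0, 0], [0, 0, 0, 0, 0, 0]]

```text
time_s: 17.2
eef_pos: [0.5764, 0.1502, 0.1031]
tcp_rot: [0.749, 0.662, 0.0, -0.0]
wrist_force: [-1.4, 1.5, -14.1]
width: 0.0215
grip_force: 39.6
```

Emit:
step_arm:
  steps:
    - [[0, 0, 0.1, 0, 0, 0], [0, 0, 0.2, 0, 0, 0], [0, 0, 0.3, 0, 0, 0], [0, 0, 0.4, 0, 0, 0], [0, 0, 0.5, 0, 0, 0], [0, 0, 0.55, 0, 0, 0], [0, 0, 0.55, 0, 0, 0]]

```text
time_s: 18.08
eef_pos: [0.5765, 0.1502, 0.0979]
tcp_rot: [0.749, 0.662, 0.0, 0.0]
wrist_force: [-0.6, -0.2, -1.5]
width: 0.0218
grip_force: 39.6
```

Emit:
step_arm:
  steps:
    - [[0, 0, 0.05, 0, 0, 0], [0, 0, 0.09, 0, 0, 0], [0, 0, 0.09, 0, 0, 0]]

```text
time_s: 18.45
eef_pos: [0.5765, 0.1502, 0.097]
tcp_rot: [0.749, 0.662, 0.0, 0.0]
wrist_force: [1.0, -0.1, 0.7]
width: 0.0215
grip_force: 39.6
```

Emit:
step_arm:
  steps:
    - [[0, 0, 0, 0, 0, 0], [0, 0, 0, 0, 0, 0], [0, 0, 0, 0, 0, 0], [0, 0, 0, 0, 0, 0], [0, 0, 0, 0, 0, 0], [0, 0, 0, 0, 0, 0]]
  fingers: 50

```text
time_s: 19.2
eef_pos: [0.5763, 0.1502, 0.0967]
tcp_rot: [0.749, 0.662, -0.0, -0.0]
wrist_force: [0.3, -0.6, 0.5]
width: 0.0467
grip_force: 0.0
```

Emit:
step_arm:
  steps:
    - [[0, 0, -0.5, 0, 0, 0], [0, 0, -1.5, 0, 0, 0], [0, 0, -3, 0, 0, 0], [0, 0, -5, 0, 0, 0], [0, 0, -8, 0, 0, 0], [-2, 0, -10, 0, 0, 0], [-4, 0, -10, 0, 0, 0], [-5, 0, -10, 0, 0, 0], [-5, 0, -10, 0, 0, 0], [-5, 0, -10, 0, 0, 0]]

```text
time_s: 20.45
eef_pos: [0.57, 0.1007, 0.196]
tcp_rot: [0.749, 0.662, -0.0, -0.0]
wrist_force: [0.3, -0.4, -1.0]
width: 0.0467
grip_force: 0.0
```

Run:
```python
from h import *
w=env.camera("wrist");save(w,"w5.png");s=env.sense();print(s["eef_pos"],s["wrist_force"],s["width"])
P=cloud(w);m=P[...,2]>.095;m[260:]=0
hv=cv2.cvtColor(w["img"],cv2.COLOR_RGB2HSV);k=((hv[...,0]<8)|(hv[...,0]>172))&(hv[...,1]>150)&(P[...,2]>.09)&(P[...,2]<.13)
print(k.sum(),np.percentile(P[k][:,2],[50,80,90]))
```

```text
[0.57009893 0.10082429 0.1961747 ] [-0.40178236  0.3344436  -1.26889064] 0.046301125325211294
373 [0.11034366 0.11106681 0.11132145]
```

View pics/w5.png

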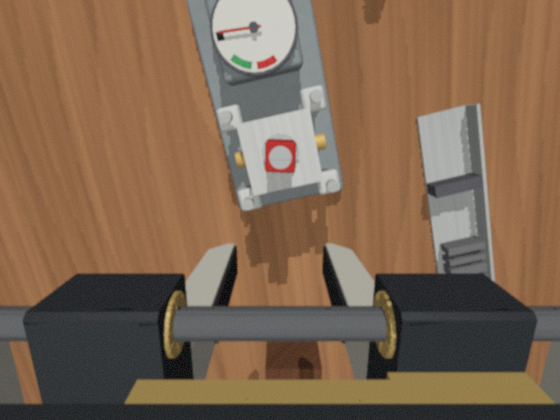

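The pin is in the bore with its knob at (280,155). The knob top is 0.111 m high, which means the flange is seated. The needle (220,35) is back at the black mark.

```bash
python3 -c "
from bench import env
print(env.finish_job())"
```

```text
the job is handed in; nothing more can be done
None
```

The red pin snapped fully home and held through a tug of about 12 N, with the needle mid-green and the pull kept up for over a second; I then let go with the pin still home and the gauge at rest, and handed the job in at about 20 s (no verdict was returned).

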